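# Pack the visit caddy

### The job

Pack the grey caddy for a home visit: put the larger tape roll, the larger vial, the low square carton and the finger oximeter each into the insert whose well is shaped for it (wide round, small round, square, oblong), the same way up as it stands now and resting flat on the floor of the well. Set them down, do not let them drop. Leave the smaller vial and the smaller tape roll where they are.

Things in the scene. Friction and masses are not known exactly. Their poses are not given: they have to be found in the camera images.
- large_roll: The larger of the two rolls of white medical tape, lying flat: 67 mm across, 25 mm high; its hole is closed to the fingers (solid), so take it by the outside. Origin at the centre of its underside, z up.
- large_vial: The larger of the two small injection vials, standing: brown glass, 29 mm across, 49 mm high with its flip cap; the straight glass body reaches 38 mm up. Origin at the centre of its underside, z up.
- carton: Small low printed carton, 61 mm (x) by 63 mm (y), 42 mm high, upright; not the taller, narrower box at the back. Origin at the centre of its underside, z up. x and y are square to its sides.
- oxi: White finger-clip oximeter, a rounded block 32 mm wide (x), 58 mm long (y), 30 mm high, lying on its base; take it across the 32 mm width near the middle (its two halves do not move). Origin at the centre of its underside, z up.
- roll_insert: Insert with the wide round well, 82 mm across, 10 mm deep, for the large tape roll. Grey plastic plate 104 x 104 mm, 14 mm high, fixed in a grey caddy. Origin at the centre of its underside, 3 mm above the worktop; well floor 4 mm and plate top 14 mm above the origin; x, y square to the plate's sides, z up.
- vial_insert: Insert with the small round well, 46 mm across, 10 mm deep, for the large vial. Grey plastic plate 104 x 104 mm, 14 mm high, fixed in a grey caddy. Origin at the centre of its underside, 3 mm above the worktop; well floor 4 mm and plate top 14 mm above the origin; x, y square to the plate's sides, z up. The caddy is a 226 mm square with a 12 mm rim.
- carton_insert: Insert with the square well, 78 x 78 mm, 10 mm deep, for the carton. Grey plastic plate 104 x 104 mm, 14 mm high, fixed in a grey caddy. Origin at the centre of its underside, 3 mm above the worktop; well floor 4 mm and plate top 14 mm above the origin; x, y square to the plate's sides, z up. The four stand two by two, 108 mm apart; which is in which quarter varies.
- oximeter_insert: Insert with the oblong well, 50 mm (x) by 76 mm (y), 10 mm deep, for the oximeter, its length along the well's. Grey plastic plate 104 x 104 mm, 14 mm high, fixed in a grey caddy. Origin at the centre of its underside, 3 mm above the worktop; well floor 4 mm and plate top 14 mm above the origin; x, y square to the plate's sides, z up.
- small_roll: The smaller roll of tape, which does not belong: 53 mm across, 13 mm high, lying flat. Origin at the centre of its underside, z up.
- small_vial: The smaller vial, which does not belong: white label, pale glass, 22 mm across, 37 mm high, standing. Origin at the centre of its underside, z up.
There are look-alikes about, which are no part of the job. Leave any orange or red look-alike of the carton alone.

How it is judged (in metres and radians):
At the end, for the whole second after the job is handed in: Each of the four is in its own insert: centre within 13 mm of the insert's, underside under 8 mm above the insert's underside (on the well floor), upright within 0.12 rad, at rest, released; the small vial and small roll are within 25 mm of their start (horizontal distance between large_roll and roll_insert below 0.013 m and z of large_roll in the frame of roll_insert between 0 and 0.008 m and angle between each of large_roll, large_vial, carton, oxi's own z axis and vertical below 0.12 rad and linear speed of each of large_roll, large_vial, carton, oxi below 0.02 m/s and horizontal distance between large_vial and vial_insert below 0.013 m and z of large_vial in the frame of vial_insert between 0 and 0.008 m and horizontal distance between carton and carton_insert below 0.013 m and z of carton in the frame of carton_insert between 0 and 0.008 m and horizontal distance between oxi and oximeter_insert below 0.013 m and z of oxi in the frame of oximeter_insert between 0 and 0.008 m and distance of each of small_vial, small_roll from where it was at the start of the episode below 0.025 m); the robot touches nothing.
It fails at once if a thing of the set is dropped: out of the fingers and falling faster than 0.65 m/s (a fall of more than about 20 mm) ((linear speed of large_roll above 0.65 m/s and contact force between large_roll and the fingers below 0.02 N) or (linear speed of large_vial above 0.65 m/s and contact force between large_vial and the fingers below 0.02 N) or (linear speed of carton above 0.65 m/s and contact force between carton and the fingers below 0.02 N) or (linear speed of oxi above 0.65 m/s and contact force between oxi and the fingers below 0.02 N)).
It fails at once if the small vial or the small tape roll is moved more than 25 mm (distance of any of small_vial, small_roll from where it was at the start of the episode above 0.025 m).
It also fails if it takes over 109 s, if anything falls off the work surface, if the arm or the gripper's body presses on something with over 40 N, if the wrist force passes 120 N, or if a joint passes its speed limit or range.

### The arm

A 6-joint arm with a two-finger parallel gripper is mounted at the origin on a cart in front of the work surface, level with it; the furniture and walls round the work are solid. World frame = base frame: x ahead of the robot, y to its left, z up, the work surface at z = 0. Lengths are in mm, angles in rad, forces in N, time in s.
With the tool pointing down it reaches from about 325 to 750 mm from the base axis. Payload 7.6 kg.
Tool frame: the origin (TCP) lies midway between the tips of the shut fingers; the grasp point (between the pads) lies manip.grip_point_offset behind it (manip.grip_point_offset is the distance from the TCP to the grasp point, in mm); z points along the fingers, y is the line along which they close (so a half turn about z gives the same grasp; the last joint's range is limited). The gripper opens to 85 mm and grips with 20 to 120 N. Pads are 22 mm wide; open, the fingers measure 114 mm over their backs; the gripper's body (76 mm by 85 mm) begins 54 mm behind the grasp point. The pads swing forward as they close: fully open they stand 13 mm farther back than shut.
Start: joints at [1.153, 0.052, 1.401, -0, 1.689, -0.07], TCP at [178.921, 493.592, 231.323] pointing down, gripper open.
Joint ranges: [-2.9, 2.9], [-0.91, 2.17], [0.12, 2.37], [-1.06, 4.2], [0.26, 2.73], [-2.93, 2.93]. Speed limits (rad/s): [2.57, 2.57, 3.01, 3.14, 3.14, 3.14].

### API

Orientations are given as [roll, pitch, yaw] about the fixed x, y, z axes, in that order (R = Rz(yaw) Ry(pitch) Rx(roll)).
In Python, from bench import manip gives the robot as it stands.
- The arm moves only by the tool send_rows, never from a script. Its argument "increments" is a list of rows, each a list of 7 numbers: the turn, a rotation vector about the tool's x, y, z in normalised numbers (1 is pi rad), then the shift along the tool's x, y, z in shares of 0.75 m (1.0 is 0.75 m), then the opening, from -1 (shut) to 1 (fully open). In form: [[rx, ry, rz, tx, ty, tz, grip], ...]. A call has 1 to 10 rows; each row is the pose to reach, as a shift and turn from the pose commanded when the call began, along the tool's axes at that moment; what a row does not reach only later rows make up. A row lasts 1/10 s, in which the tool goes at most 50 mm and 8.59 degrees, less where a joint would pass 70% of its speed; a pose out of reach is approached as far as the arm can. Shift and turn numbers lie between -1 and 1, and a call with a number outside is refused. A call with a gripper value outside its range is refused whole. The fingers move at their own pace and stop on an object; the grip force is fixed at half the most. Time passes only in rows, so rows that repeat a pose let the fingers close. It gives the time, the measured TCP pose, the force, the opening and the grip force at its end, in the units of the state.
- manip.get_obs(): the state, without advancing time (a new reading comes with each control period).
- manip.grab_frame(name): name is "scene" or "top" or "wrist"; returns a dict with "frame" (480x640x3 uint8, blue, green, red), "vertical_fov" (degrees; the focal length in pixels is half the picture's height over the tangent of half this angle, whatever the lens; pixels are square), "cx", "cy" (the principal point, pixels), "cam_to_world" (4x4, takes a point from camera to world coordinates); the wrist camera has in their place "hand_eye" (4x4, takes a point from camera to tool coordinates, whose origin is the TCP and whose axes are the flange's). Camera axes: x right, y down, z forward; pixel columns grow to the right and rows downward; lengths in mm; the calibration is good to about 2 mm. A picture is of the moment at which its call begins: read the wrist's pose just before it. There is no depth.
- manip.close_job(): hands the job in; it is judged then, once.
The state is a dict: "t": time; "joint_pos": joint angles; "joint_vel": joint speeds; "effort": joint torques, N m; "eef_pos": TCP position; "tool_rot": TCP orientation; "wrist_force": force on the tool from outside, world axes, zero at the start; "ft_torque": the same for the moment, N m; "grip_width": opening from 0.0 (shut) to 1.0 (fully open); "grip_force": force on a finger pad.
Only numpy, scipy, OpenCV 4.12 (cv2) and the standard library are available. Lean on these libraries where they do the work, as an engineer would, in place of code of your own. Each camera call takes 0.05 s, during which the arm holds its last target. There are 200 camera calls.

## Working session

There is one attempt and no reset: what is moved stays moved. The work goes in short steps, Python scripts to look and compute and a tool call to move; the robot and the scene stay as the last step left them, time stands still between calls to the robot, and variables do not carry over. Pictures are saved under pics/ and viewed, at most 14 in all, crops included, and the job is handed in when it is done.

Besides the shell and the picture viewer there is one more tool, called after "Emit:" as name(argument=value, ...), one argument or row to a line, values as JSON. send_rows: Moves the arm, as the interface text tells. Its arguments: {"type":"object","properties":{"increments":{"type":"array","items":{"type":"array","items":{"type":"number"}}}},"required":["increments"]}

```bash
ls; mkdir -p pics
cat > h.py <<'E'
import numpy as np, cv2, json
from bench import manip
def grab(n):
    o=manip.get_obs(); f=manip.grab_frame(n); f['obs']=o; return f
def ray(f,u,v,z):
    F=240/np.tan(np.radians(f['vertical_fov'])/2); T=np.array(f['cam_to_world'])
    d=T[:3,:3]@np.array([(u-f['cx'])/F,(v-f['cy'])/F,1]); o=T[:3,3]
    return o+d*(z-o[2])/d[2]
E
python3 - <<'E'
from h import *
print(manip.get_obs(), manip.grip_point_offset)
for n in ['top','scene']:
    f=grab(n); cv2.imwrite(f'pics/{n}0.png',f['frame']); print(n,f['vertical_fov'],f['cx'],f['cy'],np.round(f['cam_to_world'],3).tolist())
f=grab('wrist'); print([ (k,np.round(f[k],3).tolist()) for k in f if k not in('frame','obs')])
cv2.imwrite('pics/wrist0.png',f['frame'])
E
```

```text
pics
{'t': 0.0, 'joint_pos': array([ 1.15272869e+00,  5.28793600e-02,  1.40172780e+00,  3.80797672e-05,
        1.68859705e+00, -7.03146928e-02]), 'joint_vel': array([-0.00169694,  0.00090693,  0.00041282, -0.00028468,  0.00180302,
        0.00044524]), 'effort': array([ 4.19740882e-04, -3.81665432e+01, -3.60196424e+01, -2.29502569e-05,
        5.98450773e-03, -2.01286177e-06]), 'eef_pos': array([178.76684122, 493.30913975, 230.44858021]), 'tool_rot': array([-3.13998773e+00, -1.50952391e-04,  2.79384403e+00]), 'wrist_force': array([-0.17485117, -0.46309119, -0.66455383]), 'ft_torque': array([0.02954956, 0.00376108, 0.01925376]), 'grip_force': 0.0, 'grip_width': 1.0010074807876965} 18.700000000000003
top 46.618755375393015 318.08629109109205 237.80880244147562 [[-0.001, -0.998, 0.065, 505.699], [-1.0, 0.001, 0.0, 43.372], [-0.0, -0.065, -0.998, 1466.181], [0.0, 0.0, 0.0, 1.0]]
scene 46.40805187267578 322.0972707480111 240.7549778009341 [[0.847, -0.201, 0.491, -0.352], [-0.531, -0.354, 0.77, -904.292], [0.019, -0.913, -0.407, 539.773], [0.0, 0.0, 0.0, 1.0]]
[('vertical_fov', 62.006), ('cx', 321.113), ('cy', 243.801), ('hand_eye', [[0.001, -0.965, -0.262, 65.509], [1.0, 0.001, 0.001, -0.283], [-0.001, -0.262, 0.965, -142.639], [0.0, 0.0, 0.0, 1.0]])]
```

View pics/top0.png

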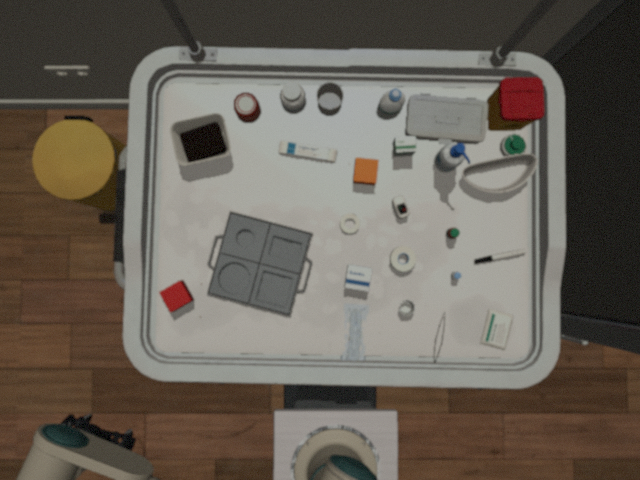

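View pics/scene0.png

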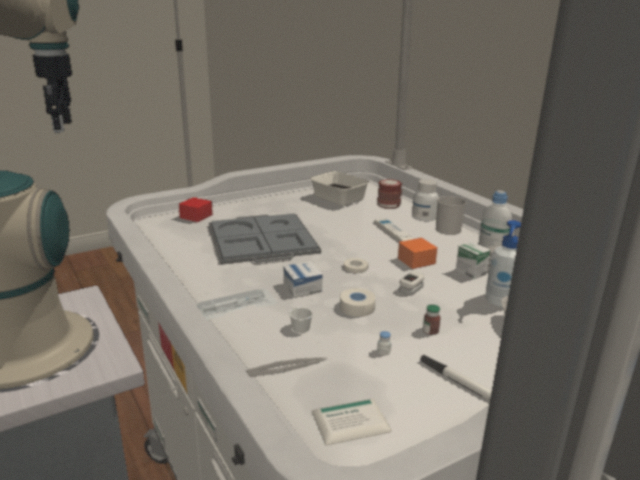

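Top view candidates:
- **Large roll:** (402,260). The smaller roll is (349,225).
- **Large vial:** brown body with a green cap at (453,232). The small vial is (456,275) and a green-capped bottle is (514,145).
- **Carton:** white and blue at (358,280). Look-alikes are orange (366,171), red (177,296) and the tall box (404,145).
- **Oximeter:** (401,208).
- **Caddy wells:** vial well (245,238), oblong well (289,246), wide round well (237,275), square well (276,289).

I'll check these choices in a close crop and get rough positions.

Run:
```python
from h import *
f=grab('top')
for n,u,v,z in [('roll',402,260,25),('sroll',349,225,13),('vial',453,232,49),('svial',456,275,37),('carton',358,280,42),('oxi',401,208,30),('caddy',261,263,17)]:
    print(n,np.round(ray(f,u,v,z)))
im=f['frame']; a=cv2.resize(im[190:325,320:480],None,fx=4,fy=4,interpolation=3); cv2.imwrite('pics/crop1.png',a)
```

```text
roll [ 541. -173.   25.]
sroll [633. -37.  13.]
vial [ 612. -300.   49.]
svial [ 502. -309.   37.]
carton [490. -58.  42.]
oxi [ 676. -171.   30.]
caddy [534. 192.  17.]
```

View pics/crop1.png

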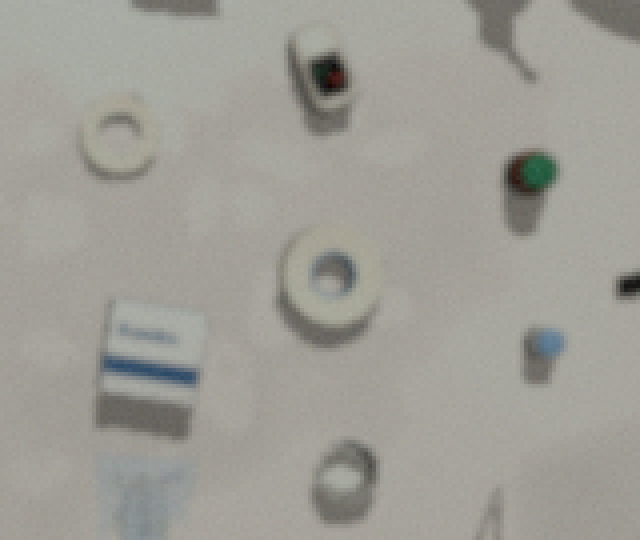

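The crop confirms the choices: white-blue carton at (150,345), large roll at (330,280), brown green-capped vial at (530,172) and oximeter at (322,68). Next I move over the caddy for a close look.

The manual's scale: shifts go in shares of 0.75 m and turns go in shares of pi rad. Converting my numbers, -0.379 m is -0.5053, -0.161 m is -0.2147.

Emit:
send_rows(
  increments=[
    [0, 0, 0, -0.5053, -0.2147, 0, 1],
    [0, 0, 0, -0.5053, -0.2147, 0, 1],
    [0, 0, 0, -0.5053, -0.2147, 0, 1],
    [0, 0, 0, -0.5053, -0.2147, 0, 1],
    [0, 0, 0, -0.5053, -0.2147, 0, 1],
    [0, 0, 0, -0.5053, -0.2147, 0, 1],
    [0, 0, 0, -0.5053, -0.2147, 0, 1],
    [0, 0, 0, -0.5053, -0.2147, 0, 1],
    [0, 0, 0, -0.5053, -0.2147, 0, 1],
    [0, 0, 0, -0.5053, -0.2147, 0, 1],
  ],
)

```text
t: 1.2
eef_pos: [481.1, 211.8, 230.8]
tool_rot: [-3.141, -0.001, 2.791]
wrist_force: [-1.2, -0.0, -0.3]
grip_width: 1.003
grip_force: 0.0
```

```bash
cat >> h.py <<'E'
from scipy.spatial.transform import Rotation as Ro
def wrist(name):
    f=grab('wrist'); o=f['obs']; T=np.eye(4); T[:3,:3]=Ro.from_euler('xyz',o['tool_rot']).as_matrix(); T[:3,3]=o['eef_pos']
    f['cam_to_world']=T@np.array(f['hand_eye']); cv2.imwrite(f'pics/{name}.png',f['frame'])
    np.savez(f'{name}.npz',frame=f['frame'],cam_to_world=f['cam_to_world'],cx=f['cx'],cy=f['cy'],vertical_fov=f['vertical_fov'])
    print(o['t'],np.round(o['eef_pos'],1),np.round(o['tool_rot'],3),o['grip_width'],np.max(np.abs(o['joint_vel']))); return f
def load(n): return dict(np.load(n+'.npz'))
def to(x,y,z,yaw):
    o=manip.get_obs(); p=o['eef_pos']; R=Ro.from_euler('xyz',o['tool_rot'])
    d=np.array([x,y,z])-p; t=R.inv().apply(d); r=(R.inv()*Ro.from_euler('xyz',[np.pi,0,yaw])).as_rotvec()
    r3=(r+0); print('yaw0',round(o['tool_rot'][2],3),'rv',np.round(r,3),'t',np.round(t/1000,4),'dist',np.linalg.norm(d).round())
E
python3 -c "
from h import *
wrist('w1')"
```

```text
1.2 [481.1 211.8 230.8] [-3.141e+00 -1.000e-03  2.791e+00] 1.003430779950288 0.060479978836571975
```

View pics/w1.png

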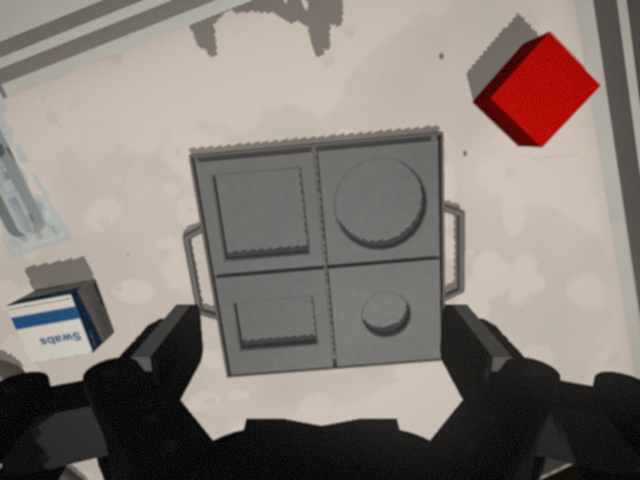

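The wrist view shows, in the image, the square well at (262,213), wide round at (380,202), oblong at (277,322) and small round at (386,313). I fit the layout to these.

```bash
cat > caddy.py <<'E'
from h import *
f=load('w1')
g=lambda *ps: np.array([ray(f,*p,17)[:2] for p in ps])
sq=g((214,176),(302,167),(310,250),(225,259)); ob=g((234,303),(314,295),(317,341),(241,349))
big=g((334,202),(426,202),(380,157),(380,248)); sm=g((362,313),(410,313),(386,291),(386,336))
for n,q in zip(['sq','ob','big','sm'],[sq,ob,big,sm]):
    print(n,q.mean(0).round(1), 'sides' if n in('sq','ob') else 'diam', [np.linalg.norm(q[i]-q[j]).round(1) for i,j in ([(0,1),(1,2),(2,3),(3,0)] if n in('sq','ob') else [(0,1),(2,3)])])
Q=np.array([q.mean(0) for q in (sq,ob,big,sm)]); L=np.array([[-54,54],[-54,-54],[54,54],[54,-54.]])
best=None
for s in (1,-1):
    A=L*[s,1]; c=Q.mean(0); U,S,Vt=np.linalg.svd((Q-c).T@A); D=np.diag([1,np.linalg.det(U@Vt)]); R=U@D@Vt; P=A@R.T+c; e=np.abs(P-Q).max()
    if best is None or e<best[0]: best=(e,P,R)
e,P,R=best; print('res',e); print(P.round(1)); a=np.degrees(np.arctan2(R[1,0],R[0,0])); print('axis angle mod90',a%90, 'scale',np.linalg.norm(Q-Q.mean(0))/np.linalg.norm(L))
u=ob[1]-ob[0]; print('oblong long axis',np.degrees(np.arctan2(u[1],u[0])))
E
python3 caddy.py; python3 -c "
from h import *
to(500,-140,330,2.79)"
```

```text
sq [465.9 160.9] sides [np.float64(78.3), np.float64(76.2), np.float64(79.9), np.float64(77.0)]
ob [569.9 132.8] sides [np.float64(77.5), np.float64(48.9), np.float64(76.2), np.float64(49.6)]
big [492.6 263.9] diam [np.float64(82.7), np.float64(82.6)]
sm [597.6 236.2] diam [np.float64(46.6), np.float64(47.5)]
res 0.8211475450469266
[[465.5 160.1]
 [569.9 132.4]
 [493.2 264.5]
 [597.5 236.8]]
axis angle mod90 75.14953537601833 scale 0.9946682141819999
oblong long axis 76.06041886824845
yaw0 2.793 rv [-0.    -0.001  0.003] t [-0.1392 -0.325  -0.0992] dist 367.0
```

To row units: -0.34 m is -0.4533, -0.197 m is -0.2627, -0.35 rad is -0.1114.

Emit:
send_rows(
  increments=[
    [0, 0, -0.1114, -0.2627, -0.4533, -0.1333, 1],
    [0, 0, -0.1114, -0.2627, -0.4533, -0.1333, 1],
    [0, 0, -0.1114, -0.2627, -0.4533, -0.1333, 1],
    [0, 0, -0.1114, -0.2627, -0.4533, -0.1333, 1],
    [0, 0, -0.1114, -0.2627, -0.4533, -0.1333, 1],
    [0, 0, -0.1114, -0.2627, -0.4533, -0.1333, 1],
    [0, 0, -0.1114, -0.2627, -0.4533, -0.1333, 1],
    [0, 0, -0.1114, -0.2627, -0.4533, -0.1333, 1],
    [0, 0, -0.1114, -0.2627, -0.4533, -0.1333, 1],
    [0, 0, -0.1114, -0.2627, -0.4533, -0.1333, 1],
  ],
)

```text
t: 2.25
eef_pos: [549.9, -173.9, 331.5]
tool_rot: [3.141, 0.0, -3.14]
wrist_force: [0.6, 1.0, -0.6]
grip_width: 1.002
grip_force: 0.0
```

```bash
python3 -c "
from h import *
wrist('w2')"
```

```text
2.25 [ 549.9 -173.9  331.5] [ 3.141  0.    -3.14 ] 1.0018661414933068 0.050564371931447874
```

View pics/w2.png

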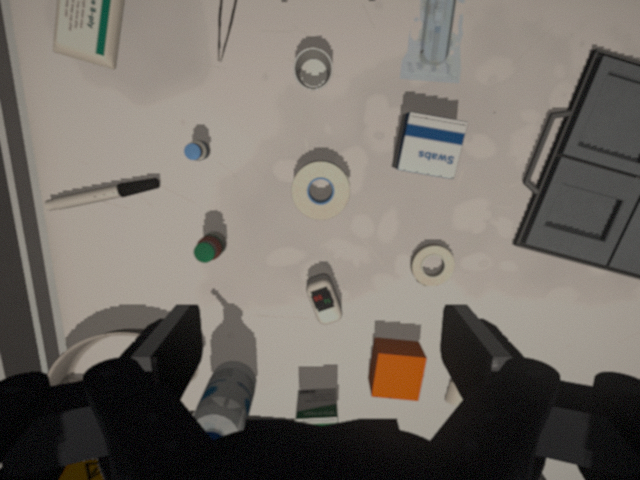

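Both rolls, vials, oximeter and carton are in view. The large roll is at (321,191), carton top at (433,146), vial cap at (206,249) and oximeter at (324,301). I enlarge the oximeter and vial.

Run:
```python
from h import *
f=load('w2'); im=f['frame']
cv2.imwrite('pics/c2.png',np.hstack([cv2.resize(im[265:340,290:355],None,fx=6,fy=6,interpolation=2),cv2.resize(im[215:290,180:240],None,fx=6,fy=6,interpolation=2)]))
q=np.array([ray(f,*p,42)[:2] for p in [(408,113),(467,122),(457,179),(399,170)]])
print('carton',q.mean(0).round(1),[np.linalg.norm(q[i]-q[i-1]).round(1) for i in range(4)],[np.degrees(np.arctan2(*(q[i]-q[i-1])[::-1])).round(1) for i in range(4)])
hsv=cv2.cvtColor(im,cv2.COLOR_BGR2HSV)
m=(cv2.inRange(hsv,(20,25,140),(40,120,255))); 
n,l,s,c=cv2.connectedComponentsWithStats(m)
for i in range(1,n):
    if s[i,4]>300: print(s[i],c[i].round(1))
q=np.array([ray(f,*p,25)[:2] for p in [(292,191),(350,191),(321,162),(321,219)]]);print('roll',q.mean(0),np.linalg.norm(q[0]-q[1]),np.linalg.norm(q[2]-q[3]))
g=cv2.inRange(hsv,(60,80,30),(90,255,255)); n,l,s,c=cv2.connectedComponentsWithStats(g)
for i in range(1,n):
    if s[i,4]>100: print('green',s[i],c[i].round(1), ray(f,*c[i],48).round(1))
```

```text
carton [495.5 -56.7] [np.float64(58.3), np.float64(62.3), np.float64(58.8), np.float64(63.5)] [np.float64(173.9), np.float64(81.9), np.float64(-4.9), np.float64(-98.5)]
[  56    0   54   64 1368] [78.8 31. ]
[ 291  162   59   58 1563] [319.7 185.6]
[413 246  43  41 740] [434.9 263.3]
roll [ 544.87297576 -174.15297091] 65.24853968914094 64.1271006941993
green [ 97   0  13  55 375] [102.7  26.3] [ 383.6 -384.7   48. ]
green [195 243  20  19 292] [204.2 251.8] [ 609.7 -303.9   48. ]
```

View pics/c2.png

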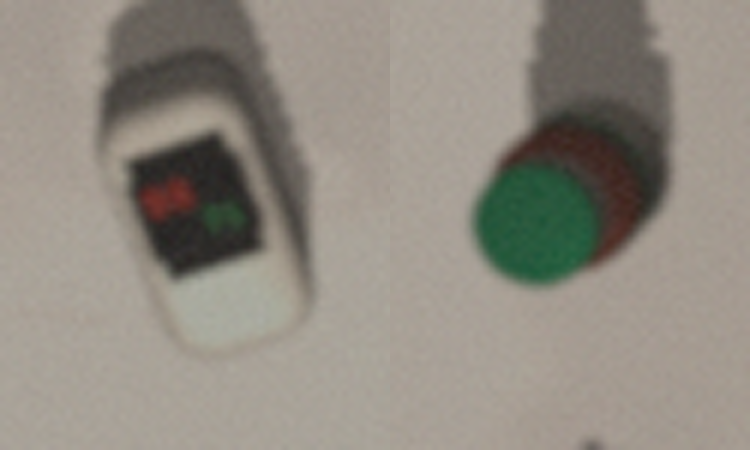

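To row units: 0.27 m is 0.36, 0.117 m is 0.156, 0.12 rad is 0.0382.

Emit:
send_rows(
  increments=[
    [0, 0, 0.0382, 0.072, 0.156, 0.2933, 1],
    [0, 0, 0.0382, 0.072, 0.156, 0.2933, 1],
    [0, 0, 0.0382, 0.072, 0.156, 0.2933, 1],
    [0, 0, 0.0382, 0.072, 0.156, 0.2933, 1],
    [0, 0, 0.0382, 0.072, 0.156, 0.2933, 1],
    [0, 0, 0.0382, 0.072, 0.156, 0.2933, 1],
    [0, 0, 0.0382, 0.072, 0.156, 0.2933, 1],
    [0, 0, 0.0382, 0.072, 0.156, 0.34, 1],
    [0, 0, 0.0382, 0.072, 0.156, 0.36, 1],
    [0, 0, 0.0382, 0.072, 0.156, 0.36, 1],
  ],
)

```text
t: 3.3
eef_pos: [495.8, -56.8, 61.6]
tool_rot: [3.142, -0.0, 3.024]
wrist_force: [0.6, -0.0, -0.2]
grip_width: 0.998
grip_force: 0.0
```

Run:
```python
from h import *
f=wrist('w3'); to(495.5,-56.7,7,3.02)
f=load('w2')
P=lambda p,z=27: ray(f,290+p[0]/6,265+p[1]/6,z)[:2]
a,b=P((165,108)),P((250,330)); d=b-a; c=[P(q) for q in [(105,130),(225,90),(310,310),(185,345)]]
print('oxi',np.mean(c,0),P((205,215)),'ang',np.degrees(np.arctan2(d[1],d[0])),[np.linalg.norm(c[i]-c[i-1]).round(1) for i in range(4)],np.degrees(np.arctan2(*(c[2]-c[1])[::-1])),np.degrees(np.arctan2(*(c[3]-c[0])[::-1])))
```

```text
3.3 [495.8 -56.8  61.6] [ 3.142 -0.     3.024] 0.9983860190400679 0.040494090938282976
yaw0 3.024 rv [-0.     0.002  0.004] t [0.0012 0.0002 0.056 ] dist 56.0
oxi [ 678.33431059 -169.71704398] [ 677.20836412 -170.05321738] ang 19.78073735329421 [np.float64(49.5), np.float64(25.3), np.float64(50.7), np.float64(26.6)] 20.317996411784893 18.881142723794948
```

View pics/w3.png

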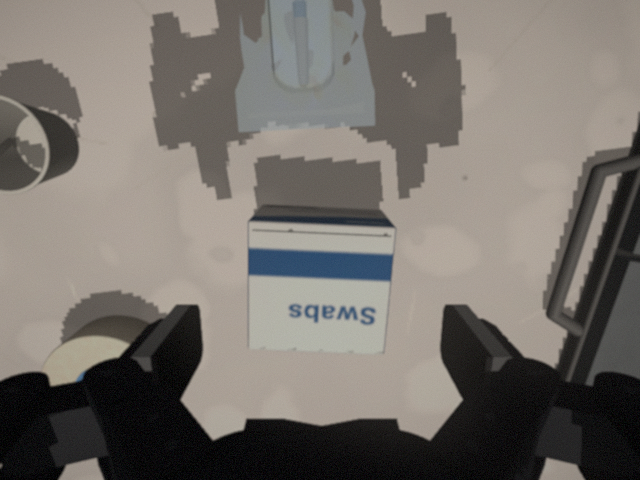

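The carton (250–394, 220–350) sits centred between the fingers. I descend, close and lift.

To row units: 0.055 m is 0.0733, 0.05 m is 0.0667, -0.04 rad is -0.0127.

Emit:
send_rows(
  increments=[
    [0, 0, -0.0127, 0, 0, 0.04, 1],
    [0, 0, -0.0127, 0, 0, 0.0667, 1],
    [0, 0, -0.0127, 0, 0, 0.0733, 1],
    [0, 0, -0.0127, 0, 0, 0.0733, -1],
    [0, 0, -0.0127, 0, 0, 0.0733, -1],
    [0, 0, -0.0127, 0, 0, 0.0733, -1],
    [0, 0, -0.0127, 0, 0, 0.0733, -1],
    [0, 0, -0.0127, 0, 0, 0.0733, -1],
    [0, 0, -0.0127, 0, 0, 0.0733, -1],
    [0, 0, -0.0127, 0, 0, 0.0733, -1],
  ],
)

```text
t: 4.35
eef_pos: [497.4, -57.2, 9.0]
tool_rot: [-3.141, 0.005, 3.064]
wrist_force: [-0.3, -0.1, 7.1]
grip_width: 0.741
grip_force: 64.7
```

Run:
```python
from h import *
o=manip.get_obs(); print(o['eef_pos'],o['grip_width'],o['grip_force']);to(465.5,160.1,70,2.882)
```

```text
[497.41438929 -57.21341773   9.02027762] 0.7407033629728298 64.7178799007088
yaw0 3.064 rv [0.    0.005 0.182] t [ 0.0484  0.2141 -0.0613] dist 228.0
```

To row units: 0.214 m is 0.2853, 0.2 m is 0.2667, 0.182 rad is 0.0579.

Emit:
send_rows(
  increments=[
    [0, 0, 0, 0, 0, -0.02, -1],
    [0, 0, 0, 0, 0, -0.0533, -1],
    [0, 0, 0.0064, 0.0053, 0.02, -0.0813, -1],
    [0, 0, 0.0159, 0.0147, 0.0667, -0.0813, -1],
    [0, 0, 0.0255, 0.0267, 0.12, -0.0813, -1],
    [0, 0, 0.035, 0.04, 0.1733, -0.0813, -1],
    [0, 0, 0.0477, 0.052, 0.2267, -0.0813, -1],
    [0, 0, 0.0573, 0.0613, 0.2667, -0.0813, -1],
    [0, 0, 0.0579, 0.0645, 0.2853, -0.0813, -1],
    [0, 0, 0.0579, 0.0645, 0.2853, -0.0813, -1],
  ],
)

```text
t: 5.35
eef_pos: [463.9, 162.0, 68.4]
tool_rot: [3.14, 0.001, 2.885]
wrist_force: [0.6, -1.9, -1.5]
grip_width: 0.735
grip_force: 64.2
```

Run:
```python
from h import *
wrist('w4');to(465.5,160.1,16,2.882)
```

```text
5.35 [463.9 162.   68.4] [3.140e+00 1.000e-03 2.885e+00] 0.734564851850879 0.04975743259219612
yaw0 2.884 rv [0.001 0.001 0.002] t [-0.0015 -0.0004  0.0521] dist 52.0
```

View pics/w4.png

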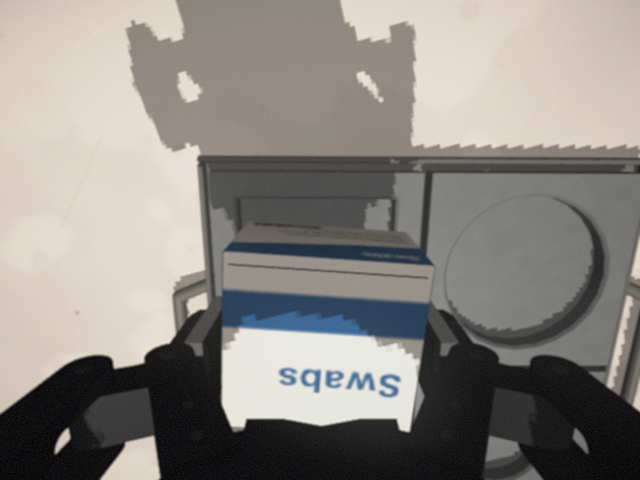

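Run:
```python
from h import *
f=load('w4'); z=68.4-9+42
a=[ray(f,*p,z) for p in [(223,252),(433,265)]]; b=[ray(f,*p,z-42) for p in [(248,224),(418,233)]]
R=Ro.from_euler('xyz',manip.get_obs()['tool_rot']); p=manip.get_obs()['eef_pos']
for q in a+b: print(q.round(1), R.inv().apply(q-p).round(1))
w=[ray(f,*q,17) for q in [(240,198),(392,198)]]; print([R.inv().apply(q-p).round(1) for q in w])
```

```text
[424.4 143.1 101.4] [ 33.8 -27.2 -33.3]
[443.5 200.5 101.4] [ 29.9  33.1 -33.3]
[425.4 142.6  59.4] [ 32.7 -27.5   8.7]
[445.6 205.7  59.4] [29.2 38.7  8.7]
[array([ 36.4, -38.7,  51.1]), array([36.5, 35.5, 51.1])]
```

To row units: 0.053 m is 0.0707, -0.003 m is -0.004.

Emit:
send_rows(
  increments=[
    [0, 0, 0, -0.004, -0.0013, 0.02, -1],
    [0, 0, 0, -0.004, -0.0013, 0.0427, -1],
    [0, 0, 0, -0.004, -0.0013, 0.0573, -1],
    [0, 0, 0, -0.004, -0.0013, 0.0653, -1],
    [0, 0, 0, -0.004, -0.0013, 0.0707, -1],
    [0, 0, 0, -0.004, -0.0013, 0.0707, -1],
    [0, 0, 0, -0.004, -0.0013, 0.0707, -1],
  ],
)

```text
t: 6.1
eef_pos: [467.4, 158.3, 16.0]
tool_rot: [3.141, 0.002, 2.882]
wrist_force: [-2.7, -1.3, 5.9]
grip_width: 0.736
grip_force: 65.1
```

To row units: -0.15 m is -0.2, -0.13 m is -0.1733.

Emit:
send_rows(
  increments=[
    [0, 0, 0, 0, 0, 0, 1],
    [0, 0, 0, 0, 0, 0, 1],
    [0, 0, 0, 0, 0, 0, 1],
    [0, 0, 0, 0, 0, 0, 1],
    [0, 0, 0, 0, 0, 0, 1],
    [0, 0, 0, 0, 0, -0.04, 1],
    [0, 0, 0, 0, 0, -0.1067, 1],
    [0, 0, 0, 0, 0, -0.1733, 1],
    [0, 0, 0, 0, 0, -0.2, 1],
    [0, 0, 0, 0, 0, -0.2, 1],
  ],
)

```text
t: 7.1
eef_pos: [468.2, 159.0, 168.4]
tool_rot: [3.138, 0.007, 2.882]
wrist_force: [-0.2, -0.4, 0.6]
grip_width: 1.001
grip_force: 0.0
```

Run:
```python
from h import *
wrist('w5');to(544.9,-174.2,100,2.882)
```

```text
7.1 [468.2 159.  168.4] [3.138 0.007 2.882] 1.000530690554432 0.08451679599916136
yaw0 2.882 rv [ 0.002  0.003 -0.   ] t [-0.1605 -0.3019  0.0655] dist 348.0
```

View pics/w5.png

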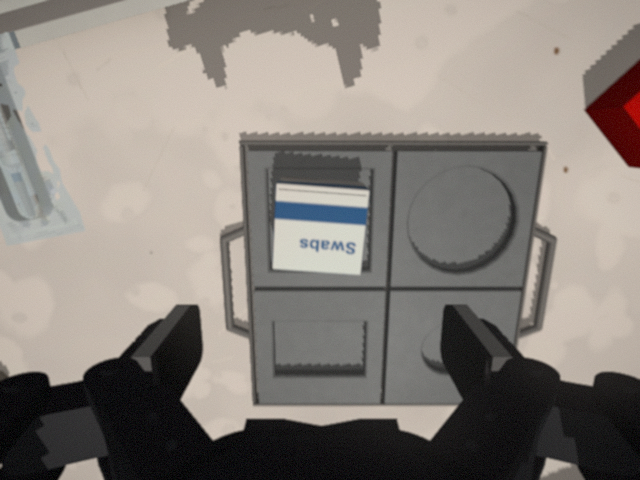

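The carton is seated in the square well, top face (271–370, 183–275). Next is the large roll.

To row units: -0.302 m is -0.4027, -0.16 m is -0.2133.

Emit:
send_rows(
  increments=[
    [0, 0, 0, -0.2133, -0.4027, 0.0867, 1],
    [0, 0, 0, -0.2133, -0.4027, 0.0867, 1],
    [0, 0, 0, -0.2133, -0.4027, 0.0867, 1],
    [0, 0, 0, -0.2133, -0.4027, 0.0867, 1],
    [0, 0, 0, -0.2133, -0.4027, 0.0867, 1],
    [0, 0, 0, -0.2133, -0.4027, 0.0867, 1],
    [0, 0, 0, -0.2133, -0.4027, 0.0867, 1],
    [0, 0, 0, -0.2133, -0.4027, 0.0867, 1],
    [0, 0, 0, -0.2133, -0.4027, 0.12, 1],
    [0, 0, 0, -0.2133, -0.4027, 0.12, 1],
  ],
)

```text
t: 8.15
eef_pos: [540.6, -173.2, 69.0]
tool_rot: [3.14, -0.009, 2.881]
wrist_force: [-0.4, 0.4, -1.6]
grip_width: 0.998
grip_force: 0.0
```

Run:
```python
from h import *
f=load('w5'); q=np.array([ray(f,*p,49)[:2] for p in [(275,183),(370,189),(360,275),(271,268)]]); print('carton placed',q.mean(0))
wrist('w6');to(544.9,-174.2,5,2.882)
```

```text
carton placed [464.76392219 158.81852429]
8.15 [ 540.6 -173.2   69. ] [ 3.14  -0.009  2.881] 0.9980549960445299 0.04759969584304031
yaw0 2.882 rv [ 0.001 -0.007  0.   ] t [-0.004  -0.0001  0.0661] dist 66.0
```

View pics/w6.png

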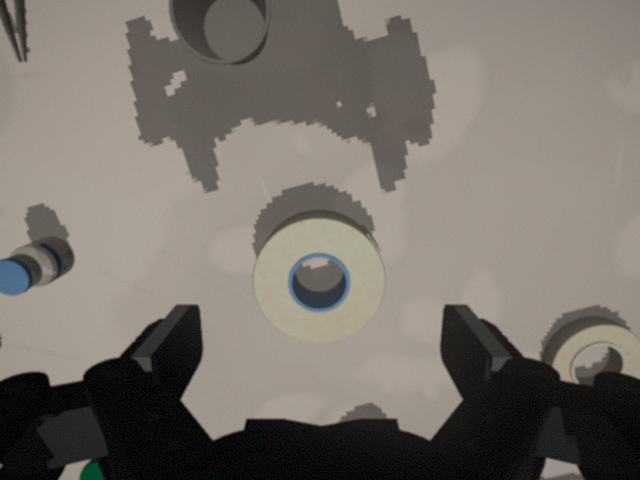

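The large roll is centred at (319,280) between the fingers and the small roll at (598,360) is clear of them.

Run:
```python
from h import *
f=load('w6'); q=np.array([ray(f,*p,25) for p in [(253,280),(385,280),(319,217),(319,343)]]); print(np.linalg.norm(q[0]-q[1]),np.linalg.norm(q[2]-q[3])); c=q.mean(0); print(c); to(c[0],c[1],5,2.882)
```

```text
65.52290442218458 66.33292551848223
[ 544.18686369 -175.34199668   25.        ]
yaw0 2.882 rv [ 0.001 -0.007  0.   ] t [-0.0036 -0.0014  0.0661] dist 66.0
```

To row units: 0.064 m is 0.0853, 0.055 m is 0.0733, -0.007 rad is -0.0022.

Emit:
send_rows(
  increments=[
    [0, -0.0022, 0, -0.0053, -0.0013, 0.04, 1],
    [0, -0.0022, 0, -0.0053, -0.0013, 0.0733, 1],
    [0, -0.0022, 0, -0.0053, -0.0013, 0.0853, 1],
    [0, -0.0022, 0, -0.0053, -0.0013, 0.0853, -1],
    [0, -0.0022, 0, -0.0053, -0.0013, 0.0853, -1],
    [0, -0.0022, 0, -0.0053, -0.0013, 0.0853, -1],
    [0, -0.0022, 0, -0.0053, -0.0013, 0.0853, -1],
    [0, -0.0022, 0, -0.0053, -0.0013, 0.0853, -1],
    [0, -0.0022, 0, -0.0053, -0.0013, 0.0853, -1],
    [0, -0.0022, 0, -0.0053, -0.0013, 0.0853, -1],
  ],
)

```text
t: 9.2
eef_pos: [548.1, -176.7, 12.0]
tool_rot: [3.142, 0.01, 2.882]
wrist_force: [-0.2, -0.4, 7.0]
grip_width: 0.732
grip_force: 66.0
```

```bash
python3 -c "
from h import *
to(493.2,264.5,70,2.882)"
```

```text
yaw0 2.882 rv [ 0.    0.01 -0.  ] t [ 0.1658  0.4123 -0.0596] dist 448.0
```

```bash
python3 -c "
from h import *
wrist('w7')"
```

```text
9.2 [ 548.1 -176.7   12. ] [3.142 0.01  2.882] 0.7316819484640945 0.0005921263074782224
```

View pics/w7.png

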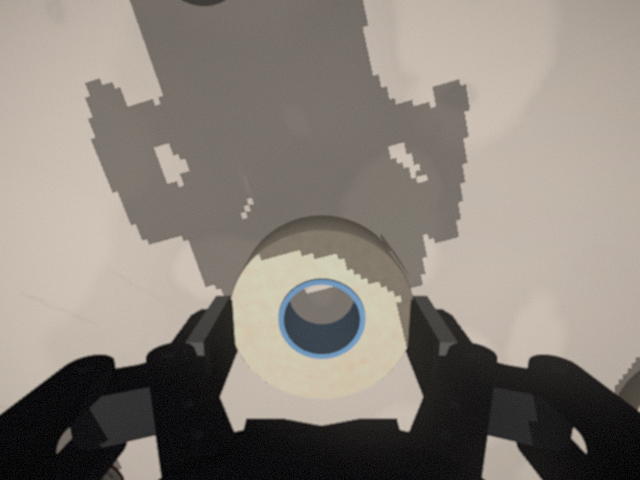

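```bash
python3 -c "
from h import *
f=load('w7'); o=manip.get_obs(); R=Ro.from_euler('xyz',o['tool_rot'])
q=np.array([ray(f,*p,25) for p in [(231,310),(412,310),(321,240),(321,399)]]); print([R.inv().apply(x-o['eef_pos']).round(1) for x in q])
print(ray(f,321,318,25))"
```

```text
[array([  6.2, -31.9, -13.1]), array([  6.2,  31.8, -13.1]), array([ 31.7,  -0.3, -13.4]), array([-30.3,  -0.2, -12.8])]
[ 544.85982618 -176.06747479   25.        ]
```

Emit:
send_rows(
  increments=[
    [0, 0, 0, 0, 0, 0, 1],
    [0, 0, 0, 0, 0, 0, 1],
    [0, 0, 0, 0, 0, 0, 1],
    [0, 0, 0, 0, 0, 0, 1],
    [0, 0, 0, 0, 0, 0, 1],
    [0, 0, 0, 0, 0, 0, 1],
  ],
)

```text
t: 9.85
eef_pos: [547.0, -176.4, 10.2]
tool_rot: [3.141, 0.007, 2.882]
wrist_force: [-0.3, 0.2, 0.7]
grip_width: 1.0
grip_force: 0.0
```

```bash
python3 -c "
from h import *
to(544.7,-176,3,2.882)"
```

```text
yaw0 2.882 rv [ 0.     0.007 -0.   ] t [ 0.0024 -0.0002  0.0072] dist 8.0
```

To row units: 0.007 m is 0.0093, 0.004 m is 0.0053, 0.007 rad is 0.0022.

Emit:
send_rows(
  increments=[
    [0, 0.0022, 0, 0.0027, 0, 0.0053, 1],
    [0, 0.0022, 0, 0.0027, 0, 0.0093, 1],
    [0, 0.0022, 0, 0.0027, 0, 0.0093, 1],
    [0, 0.0022, 0, 0.0027, 0, 0.0093, 1],
  ],
)

```text
t: 10.25
eef_pos: [545.1, -175.9, 3.0]
tool_rot: [3.141, -0.0, 2.882]
wrist_force: [0.1, -0.3, -0.6]
grip_width: 1.004
grip_force: 0.0
```

Emit:
send_rows(
  increments=[
    [0, 0, 0, 0, 0, 0, -1],
    [0, 0, 0, 0, 0, 0, -1],
    [0, 0, 0, 0, 0, 0, -1],
    [0, 0, 0, 0, 0, 0, -1],
    [0, 0, 0, 0, 0, 0, -1],
    [0, 0, 0, 0, 0, 0, -1],
  ],
)

```text
t: 10.85
eef_pos: [545.8, -176.1, 4.0]
tool_rot: [-3.142, 0.002, 2.882]
wrist_force: [0.0, -0.9, 6.0]
grip_width: 0.741
grip_force: 66.1
```

```bash
python3 -c "
from h import *
to(493.2,264.5,70,2.882)"
```

```text
yaw0 2.882 rv [-0.     0.002 -0.   ] t [ 0.1639  0.4123 -0.0662] dist 449.0
```

To row units: 0.21 m is 0.28, 0.19 m is 0.2533.

Emit:
send_rows(
  increments=[
    [0, 0, 0, 0, 0, -0.0133, -1],
    [0, 0, 0, 0, 0, -0.04, -1],
    [0, 0, 0, 0, 0, -0.0733, -1],
    [0, 0, 0, 0.0053, 0.0133, -0.1, -1],
    [0, 0, 0, 0.0187, 0.0467, -0.1133, -1],
    [0, 0, 0, 0.0373, 0.0933, -0.1133, -1],
    [0, 0, 0, 0.0587, 0.1467, -0.1133, -1],
    [0, 0, 0, 0.08, 0.2, -0.1133, -1],
    [0, 0, 0, 0.1013, 0.2533, -0.1133, -1],
    [0, 0, 0, 0.112, 0.28, -0.1133, -1],
  ],
)

```text
t: 11.85
eef_pos: [517.0, 51.5, 88.4]
tool_rot: [3.141, -0.001, 2.884]
wrist_force: [-0.1, -0.8, -0.9]
grip_width: 0.737
grip_force: 65.8
```

To row units: 0.202 m is 0.2693, 0.18 m is 0.24.

Emit:
send_rows(
  increments=[
    [0, 0, 0, 0.0133, 0.04, 0, -1],
    [0, 0, 0, 0.0347, 0.0933, 0, -1],
    [0, 0, 0, 0.056, 0.1467, 0, -1],
    [0, 0, 0, 0.0773, 0.2, 0, -1],
    [0, 0, 0, 0.096, 0.24, 0, -1],
    [0, 0, 0, 0.1067, 0.2693, 0, -1],
    [0, 0, 0, 0.1067, 0.2693, 0, -1],
    [0, 0, 0, 0.1067, 0.2693, 0, -1],
    [0, 0, 0, 0.1067, 0.2693, 0, -1],
    [0, 0, 0, 0.1067, 0.2693, 0, -1],
  ],
)

```text
t: 12.85
eef_pos: [492.8, 263.3, 88.3]
tool_rot: [-3.141, -0.0, 2.88]
wrist_force: [0.6, 0.3, -0.5]
grip_width: 0.739
grip_force: 65.8
```

```bash
python3 -c "
from h import *
wrist('w8'); to(493.2,264.5,50,2.882)"
```

```text
12.85 [492.8 263.3  88.3] [-3.141 -0.     2.88 ] 0.7389791544419453 0.0022503028963266397
yaw0 2.88 rv [-0.    -0.    -0.002] t [-0.0001  0.0011  0.0383] dist 38.0
```

View pics/w8.png

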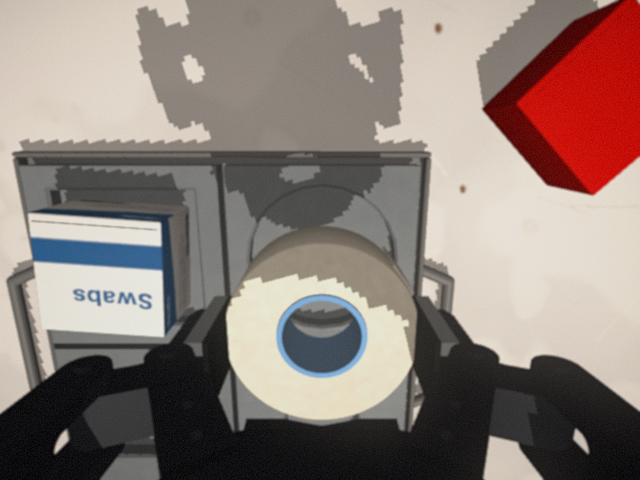

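The roll is held level over the wide well and the red box is clear. I lower it.

To row units: 0.0765 m is 0.102, 0.001 m is 0.0013.

Emit:
send_rows(
  increments=[
    [0, 0, 0, 0, 0.0013, 0.02, -1],
    [0, 0, 0, 0, 0.0013, 0.0467, -1],
    [0, 0, 0, 0, 0.0013, 0.0707, -1],
    [0, 0, 0, 0, 0.0013, 0.0867, -1],
    [0, 0, 0, 0, 0.0013, 0.0947, -1],
    [0, 0, 0, 0, 0.0013, 0.1, -1],
    [0, 0, 0, 0, 0.0013, 0.102, -1],
    [0, 0, 0, 0, 0.0013, 0.102, -1],
    [0, 0, 0, 0, 0.0013, 0.102, -1],
  ],
)

```text
t: 13.8
eef_pos: [493.2, 265.6, 12.5]
tool_rot: [3.141, 0.001, 2.882]
wrist_force: [-0.1, -0.4, -0.3]
grip_width: 0.738
grip_force: 65.8
```

To row units: 0.002 m is 0.0027, 0.001 m is 0.0013.

Emit:
send_rows(
  increments=[
    [0, 0, 0, 0, 0, 0.0013, -1],
    [0, 0, 0, 0, 0, 0.0027, -1],
    [0, 0, 0, 0, 0, 0.0027, -1],
  ],
)

```text
t: 14.1
eef_pos: [493.2, 265.5, 11.0]
tool_rot: [3.141, 0.001, 2.882]
wrist_force: [-3.1, -0.9, 6.3]
grip_width: 0.741
grip_force: 66.6
```

To row units: -0.12 m is -0.16, -0.08 m is -0.1067.

Emit:
send_rows(
  increments=[
    [0, 0, 0, 0, 0, 0, 1],
    [0, 0, 0, 0, 0, 0, 1],
    [0, 0, 0, 0, 0, 0, 1],
    [0, 0, 0, 0, 0, 0, 1],
    [0, 0, 0, 0, 0, 0, 1],
    [0, 0, 0, 0, 0, -0.04, 1],
    [0, 0, 0, 0, 0, -0.1067, 1],
    [0, 0, 0, 0, 0, -0.16, 1],
    [0, 0, 0, 0, 0, -0.16, 1],
    [0, 0, 0, 0, 0, -0.16, 1],
  ],
)

```text
t: 15.1
eef_pos: [493.2, 265.5, 130.6]
tool_rot: [3.14, 0.002, 2.882]
wrist_force: [-0.8, 0.1, 0.0]
grip_width: 1.0
grip_force: 0.0
```

Run:
```python
from h import *
f=wrist('w9')
hsv=cv2.cvtColor(f['frame'],cv2.COLOR_BGR2HSV); m=cv2.inRange(hsv,(18,20,110),(42,120,255)); n,l,s,c=cv2.connectedComponentsWithStats(m)
for i in range(1,n):
    if s[i,4]>2000:
        k=cv2.findContours((l==i).astype('uint8'),0,2)[0][0]; e,r=cv2.minEnclosingCircle(k); print(s[i],e,r,'center',ray(f,*e,32)[:2],'diam',np.linalg.norm(ray(f,e[0]-r,e[1],32)-ray(f,e[0]+r,e[1],32)))
to(609.7,-303.9,131,2.882)
```

```text
15.1 [493.2 265.5 130.6] [3.140e+00 2.000e-03 2.882e+00] 1.0002978558192772 0.04878046432954134
[ 607  106   33  273 3599] (636.0, 242.0) 136.03318786621094 center [542.7946974  456.37874422] diam 170.66156240707568
[ 268  190  107  103 6715] (320.73101806640625, 239.0319061279297) 53.97080612182617 center [490.26682981 266.05037352] diam 67.34881278609733
yaw0 2.882 rv [-0.001 -0.001 -0.   ] t [-0.2595 -0.5198 -0.002 ] dist 581.0
```

View pics/w9.png

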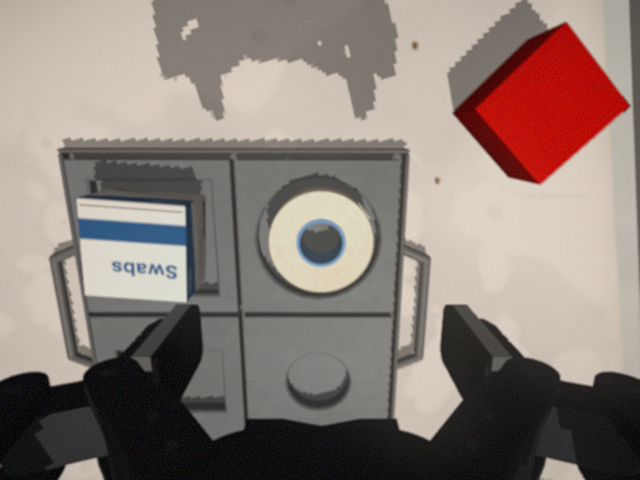

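The roll lies inside the wide well, centred at about (321,241). Next is the vial.

To row units: -0.4 m is -0.5333, -0.36 m is -0.48.

Emit:
send_rows(
  increments=[
    [0, 0, 0, -0.0267, -0.0533, 0, 1],
    [0, 0, 0, -0.0533, -0.1067, 0, 1],
    [0, 0, 0, -0.08, -0.16, 0, 1],
    [0, 0, 0, -0.1067, -0.2133, 0, 1],
    [0, 0, 0, -0.1333, -0.2667, 0, 1],
    [0, 0, 0, -0.16, -0.32, 0, 1],
    [0, 0, 0, -0.1867, -0.3733, 0, 1],
    [0, 0, 0, -0.2133, -0.4267, 0, 1],
    [0, 0, 0, -0.24, -0.48, 0, 1],
    [0, 0, 0, -0.2667, -0.5333, 0, 1],
  ],
)

```text
t: 16.15
eef_pos: [582.5, -174.1, 127.3]
tool_rot: [3.141, -0.004, 2.882]
wrist_force: [1.1, 0.9, 0.3]
grip_width: 0.997
grip_force: 0.0
```

To row units: -0.12 m is -0.16, -0.08 m is -0.1067.

Emit:
send_rows(
  increments=[
    [0, 0, 0, -0.0267, -0.0533, 0, 1],
    [0, 0, 0, -0.0533, -0.1067, 0, 1],
    [0, 0, 0, -0.08, -0.16, 0, 1],
    [0, 0, 0, -0.08, -0.16, 0, 1],
    [0, 0, 0, -0.08, -0.16, 0, 1],
    [0, 0, 0, -0.08, -0.16, 0, 1],
    [0, 0, 0, -0.08, -0.16, 0, 1],
    [0, 0, 0, -0.08, -0.16, 0, 1],
  ],
)

```text
t: 16.95
eef_pos: [610.7, -302.8, 130.1]
tool_rot: [3.141, 0.0, 2.883]
wrist_force: [-0.8, 0.7, 0.1]
grip_width: 0.998
grip_force: 0.0
```

Run:
```python
from h import *
f=wrist('w10')
hsv=cv2.cvtColor(f['frame'],cv2.COLOR_BGR2HSV); m=cv2.inRange(hsv,(60,80,30),(90,255,255)); n,l,s,c=cv2.connectedComponentsWithStats(m)
for i in range(1,n):
    if s[i,4]>200: print(s[i],c[i],ray(f,*c[i],49)[:2])
to(609.7,-303.9,11,2.882)
```

```text
16.95 [ 610.7 -302.8  130.1] [3.141 0.    2.883] 0.9975554442999931 0.005487079509673456
[ 298  232   39   38 1144] [317.04545455 250.47552448] [ 609.33774377 -305.04141965]
yaw0 2.883 rv [-0.     0.     0.001] t [ 0.0008 -0.0011  0.1192] dist 119.0
```

To row units: 0.12 m is 0.16, 0.001 m is 0.0013.

Emit:
send_rows(
  increments=[
    [0, 0, 0, 0.0013, -0.0027, 0.04, 1],
    [0, 0, 0, 0.0013, -0.0027, 0.08, 1],
    [0, 0, 0, 0.0013, -0.0027, 0.12, 1],
    [0, 0, 0, 0.0013, -0.0027, 0.1467, 1],
    [0, 0, 0, 0.0013, -0.0027, 0.16, 1],
    [0, 0, 0, 0.0013, -0.0027, 0.16, 1],
    [0, 0, 0, 0.0013, -0.0027, 0.16, 1],
  ],
)

```text
t: 17.7
eef_pos: [609.7, -305.8, 11.3]
tool_rot: [-3.141, 0.002, 2.882]
wrist_force: [0.5, -0.5, -0.3]
grip_width: 1.003
grip_force: 0.0
```

Emit:
send_rows(
  increments=[
    [0, 0, 0, 0, 0, 0, -1],
    [0, 0, 0, 0, 0, 0, -1],
    [0, 0, 0, 0, 0, 0, -1],
    [0, 0, 0, 0, 0, 0, -1],
    [0, 0, 0, 0, 0, 0, -1],
    [0, 0, 0, 0, 0, 0, -1],
    [0, 0, 0, 0, 0, 0, -1],
    [0, 0, 0, 0, 0, 0, -1],
  ],
)

```text
t: 18.5
eef_pos: [609.4, -305.9, 10.5]
tool_rot: [-3.141, 0.001, 2.882]
wrist_force: [0.8, -0.6, 5.7]
grip_width: 0.314
grip_force: 59.6
```

```bash
python3 -c "
from h import *
to(597.5,236.8,100,2.882)"
```

```text
yaw0 2.882 rv [-0.     0.001 -0.   ] t [ 0.1508  0.5214 -0.0898] dist 550.0
```

To row units: 0.22 m is 0.2933, 0.18 m is 0.24.

Emit:
send_rows(
  increments=[
    [0, 0, 0, 0, 0, -0.0133, -1],
    [0, 0, 0, 0, 0, -0.04, -1],
    [0, 0, 0, 0, 0, -0.0733, -1],
    [0, 0, 0, 0.004, 0.0133, -0.1067, -1],
    [0, 0, 0, 0.012, 0.04, -0.12, -1],
    [0, 0, 0, 0.024, 0.08, -0.12, -1],
    [0, 0, 0, 0.0387, 0.1333, -0.12, -1],
    [0, 0, 0, 0.0547, 0.1867, -0.12, -1],
    [0, 0, 0, 0.0693, 0.24, -0.12, -1],
    [0, 0, 0, 0.0853, 0.2933, -0.12, -1],
  ],
)

```text
t: 19.5
eef_pos: [603.0, -75.0, 99.7]
tool_rot: [-3.142, -0.001, 2.882]
wrist_force: [-0.1, 0.5, 0.1]
grip_width: 0.314
grip_force: 59.0
```

To row units: 0.301 m is 0.4013, 0.29 m is 0.3867.

Emit:
send_rows(
  increments=[
    [0, 0, 0, 0.0147, 0.0533, 0, -1],
    [0, 0, 0, 0.0307, 0.1067, 0, -1],
    [0, 0, 0, 0.0467, 0.16, 0, -1],
    [0, 0, 0, 0.0613, 0.2133, 0, -1],
    [0, 0, 0, 0.0773, 0.2667, 0, -1],
    [0, 0, 0, 0.092, 0.32, 0, -1],
    [0, 0, 0, 0.104, 0.36, 0, -1],
    [0, 0, 0, 0.112, 0.3867, 0, -1],
    [0, 0, 0, 0.116, 0.4013, 0, -1],
    [0, 0, 0, 0.116, 0.4013, 0, -1],
  ],
)

```text
t: 20.5
eef_pos: [596.5, 237.6, 99.5]
tool_rot: [-3.141, -0.001, 2.883]
wrist_force: [0.7, -0.6, -0.3]
grip_width: 0.315
grip_force: 59.1
```

Emit:
send_rows(
  increments=[
    [0, 0, 0, 0, 0, 0, -1],
    [0, 0, 0, 0, 0, 0, -1],
    [0, 0, 0, 0, 0, 0, -1],
  ],
)

```text
t: 20.8
eef_pos: [597.2, 235.5, 99.9]
tool_rot: [-3.142, 0.0, 2.88]
wrist_force: [-0.4, 0.3, -0.5]
grip_width: 0.313
grip_force: 59.1
```

```bash
cat > cap.py <<'E'
from h import *
def cap(name,z,amin=200):
    f=wrist(name); hsv=cv2.cvtColor(f['frame'],cv2.COLOR_BGR2HSV); m=cv2.inRange(hsv,(60,80,20),(90,255,255)); n,l,s,c=cv2.connectedComponentsWithStats(m)
    for i in range(1,n):
        if s[i,4]>amin: print('cap',s[i],c[i],ray(f,*c[i],z)[:2])
E
python3 -c "
from cap import *
cap('w11',manip.get_obs()['eef_pos'][2]-10.5+49)
to(597.5,236.8,17.5,2.882)"
```

```text
20.8 [597.2 235.5  99.9] [-3.142  0.     2.88 ] 0.3133598100395308 0.004789842702205619
cap [ 280  327   81   74 4511] [320.19153181 363.58767457] [596.31843693 235.23392502]
yaw0 2.881 rv [ 0.     0.    -0.001] t [-0.0001  0.0012  0.0824] dist 82.0
```

To row units: 0.082 m is 0.1093, 0.08 m is 0.1067.

Emit:
send_rows(
  increments=[
    [0, 0, 0, 0, 0.0027, 0.02, -1],
    [0, 0, 0, 0, 0.0027, 0.0467, -1],
    [0, 0, 0, 0, 0.0027, 0.0733, -1],
    [0, 0, 0, 0, 0.0027, 0.0907, -1],
    [0, 0, 0, 0, 0.0027, 0.1013, -1],
    [0, 0, 0, 0, 0.0027, 0.1067, -1],
    [0, 0, 0, 0, 0.0027, 0.1093, -1],
    [0, 0, 0, 0, 0.0027, 0.1093, -1],
    [0, 0, 0, 0, 0.0027, 0.1093, -1],
    [0, 0, 0, 0, 0.0027, 0.1093, -1],
  ],
)

```text
t: 21.85
eef_pos: [597.8, 238.7, 18.6]
tool_rot: [3.141, 0.001, 2.882]
wrist_force: [-0.6, -1.0, -0.5]
grip_width: 0.311
grip_force: 59.0
```

To row units: 0.002 m is 0.0027, -0.001 m is -0.0013.

Emit:
send_rows(
  increments=[
    [0, 0, 0, 0, -0.0013, 0.0013, -1],
    [0, 0, 0, 0, -0.0013, 0.0027, -1],
    [0, 0, 0, 0, -0.0013, 0.0027, -1],
  ],
)

```text
t: 22.15
eef_pos: [597.7, 237.9, 17.4]
tool_rot: [3.14, 0.001, 2.882]
wrist_force: [-2.1, -1.1, 7.5]
grip_width: 0.315
grip_force: 59.8
```

Contact at the expected height. I release and lift.

To row units: -0.12 m is -0.16, -0.08 m is -0.1067.

Emit:
send_rows(
  increments=[
    [0, 0, 0, 0, 0, 0, 1],
    [0, 0, 0, 0, 0, 0, 1],
    [0, 0, 0, 0, 0, 0, 1],
    [0, 0, 0, 0, 0, 0, 1],
    [0, 0, 0, 0, 0, 0, 1],
    [0, 0, 0, 0, 0, 0, 1],
    [0, 0, 0, 0, 0, -0.04, 1],
    [0, 0, 0, 0, 0, -0.1067, 1],
    [0, 0, 0, 0, 0, -0.16, 1],
    [0, 0, 0, 0, 0, -0.16, 1],
  ],
)

```text
t: 23.15
eef_pos: [600.2, 238.6, 144.2]
tool_rot: [3.134, 0.011, 2.882]
wrist_force: [0.1, 1.1, -0.0]
grip_width: 1.0
grip_force: 0.0
```

```bash
python3 -c "
from cap import *
cap('w12',56)
to(677.7,-170,131,np.radians(199.6))"
```

```text
23.15 [600.2 238.6 144.2] [3.134 0.011 2.882] 1.0003818576936623 0.0879246600989637
cap [ 298  224   39   38 1168] [316.7260274  242.91010274] [597.2735433  237.21082504]
yaw0 2.882 rv [ 0.002  0.008 -0.602] t [-0.1809 -0.3743  0.0088] dist 416.0
```

To row units: -0.374 m is -0.4987, -0.18 m is -0.24, -0.18 rad is -0.0573.

Emit:
send_rows(
  increments=[
    [0, 0, -0.0191, -0.024, -0.0507, 0, 1],
    [0, 0, -0.0382, -0.048, -0.1, 0, 1],
    [0, 0, -0.0573, -0.072, -0.1493, 0, 1],
    [0, 0, -0.0764, -0.096, -0.2, 0, 1],
    [0, 0, -0.0955, -0.12, -0.2507, 0, 1],
    [0, 0, -0.1146, -0.144, -0.3, 0, 1],
    [0, 0, -0.1337, -0.168, -0.3493, 0, 1],
    [0, 0, -0.1528, -0.192, -0.4, 0, 1],
    [0, 0, -0.1719, -0.216, -0.4507, 0, 1],
    [0, 0, -0.191, -0.24, -0.4987, 0, 1],
  ],
)

```text
t: 24.2
eef_pos: [674.5, -171.8, 133.8]
tool_rot: [3.14, -0.002, -2.799]
wrist_force: [0.3, 0.4, 0.5]
grip_width: 0.999
grip_force: 0.0
```

Emit:
send_rows(
  increments=[
    [0, 0, 0, 0, 0, 0, 1],
    [0, 0, 0, 0, 0, 0, 1],
    [0, 0, 0, 0, 0, 0, 1],
    [0, 0, 0, 0, 0, 0, 1],
  ],
)

```text
t: 24.6
eef_pos: [675.0, -168.6, 135.5]
tool_rot: [3.141, -0.0, -2.8]
wrist_force: [0.4, 0.3, 1.0]
grip_width: 0.996
grip_force: 0.0
```

Run:
```python
from h import *
f=wrist('w13'); hsv=cv2.cvtColor(f['frame'],cv2.COLOR_BGR2HSV)
m=cv2.inRange(hsv,(0,0,0),(180,255,70)); m[:, :200]=0; m[:,440:]=0; m[400:]=0
n,l,s,c=cv2.connectedComponentsWithStats(m)
for i in range(1,n):
    if s[i,4]>200:
        k=cv2.findContours((l==i).astype('uint8'),0,2)[0][0]; print('dark',s[i],c[i].round(1),cv2.minAreaRect(k))
mm=cv2.inRange(hsv,(0,0,155),(180,70,255)); mm[:, :200]=0; mm[:,440:]=0; mm[400:]=0
for b in (140,150,160,170,180,190,200): print(b,(hsv[150:380,220:420,2]>b).sum())
print(hsv[280,230:420:10].tolist())
to(677.7,-170,10,np.radians(199.6))
```

```text
24.6 [ 675.  -168.6  135.5] [ 3.141 -0.    -2.8  ] 0.9960276130572397 0.005912489168745076
dark [ 298  217   36   40 1139] [316.4 236.8] ((315.5, 236.5), (39.0, 35.0), 90.0)
dark [211 384  67  16 584] [236.5 393.8] ((244.0, 391.5), (15.0, 66.0), 90.0)
140 37267
150 36796
160 36306
170 25729
180 16
190 0
200 0
[[15, 29, 176], [12, 29, 174], [15, 31, 179], [17, 28, 176], [18, 25, 175], [15, 29, 177], [19, 28, 173], [16, 36, 175], [28, 23, 177], [34, 22, 175], [21, 30, 176], [16, 28, 176], [13, 26, 176], [17, 26, 175], [16, 28, 175], [17, 26, 176], [15, 26, 177], [17, 26, 177], [16, 28, 176]]
yaw0 -2.8 rv [ 0. -0. -0.] t [-0.002  -0.0022  0.1257] dist 126.0
```

Run:
```python
from h import *
f=load('w13'); o=manip.get_obs(); R=Ro.from_euler('xyz',o['tool_rot'])
print(R.inv().apply(ray(f,316,236.5,30)-o['eef_pos']), ray(f,316,236.5,30))
hsv=cv2.cvtColor(f['frame'],cv2.COLOR_BGR2HSV).astype(int)
# yellowish-white body: hue>20 smoothed
h=cv2.GaussianBlur(f['frame'],(7,7),0); lab=cv2.cvtColor(h,cv2.COLOR_BGR2LAB).astype(int)
m=((lab[:,:,1]<lab[100:180,220:420,1].mean()-2)&(lab[:,:,0]>120)).astype('uint8'); m[:,:230]=0;m[:,420:]=0;m[400:]=0;m[:180]=0
n,l,s,c=cv2.connectedComponentsWithStats(m)
for i in range(1,n):
    if s[i,4]>300: print(s[i],c[i])
```

```text
[  3.33368256  -3.62412913 105.67845181] [ 673.15990354 -173.16674701   30.        ]
[298 252  33  31 708] [312.31638418 269.88841808]
```

To row units: 0.125 m is 0.1667, -0.003 m is -0.004.

Emit:
send_rows(
  increments=[
    [0, 0, 0, -0.0013, -0.004, 0.04, 1],
    [0, 0, 0, -0.0013, -0.004, 0.08, 1],
    [0, 0, 0, -0.0013, -0.004, 0.12, 1],
    [0, 0, 0, -0.0013, -0.004, 0.1533, 1],
    [0, 0, 0, -0.0013, -0.004, 0.1667, 1],
    [0, 0, 0, -0.0013, -0.004, 0.1667, 1],
    [0, 0, 0, -0.0013, -0.004, 0.1667, 1],
    [0, 0, 0, -0.0013, -0.004, 0.1667, 1],
  ],
)

```text
t: 25.45
eef_pos: [678.2, -172.8, 13.2]
tool_rot: [-3.139, 0.003, -2.801]
wrist_force: [0.4, 0.5, -0.9]
grip_width: 0.999
grip_force: 0.0
```

Emit:
send_rows(
  increments=[
    [0, 0, 0, 0, 0, 0, -1],
    [0, 0, 0, 0, 0, 0, -1],
    [0, 0, 0, 0, 0, 0, -1],
    [0, 0, 0, 0, 0, 0, -1],
    [0, 0, 0, 0, 0, 0, -1],
    [0, 0, 0, 0, 0, 0, -1],
    [0, 0, 0, 0, 0, 0, -1],
    [0, 0, 0, 0, 0, 0, -1],
  ],
)

```text
t: 26.25
eef_pos: [677.4, -172.6, 11.3]
tool_rot: [-3.141, 0.001, -2.801]
wrist_force: [0.8, -0.9, 4.3]
grip_width: 0.344
grip_force: 59.7
```

```bash
python3 -c "
from h import *
to(569.9,132.4,90,np.radians(255.15))"
```

```text
yaw0 -2.801 rv [-0.001  0.001 -0.971] t [-0.0006  0.3234 -0.0789] dist 333.0
```

To row units: 0.165 m is 0.22, 0.145 m is 0.1933, -0.46 rad is -0.1464.

Emit:
send_rows(
  increments=[
    [0, 0, 0, 0, 0, -0.0133, -1],
    [0, 0, 0, 0, 0, -0.04, -1],
    [0, 0, 0, 0, 0, -0.0733, -1],
    [0, 0, -0.0064, 0, 0.0133, -0.1, -1],
    [0, 0, -0.0255, 0, 0.04, -0.1067, -1],
    [0, 0, -0.0509, 0, 0.0733, -0.1067, -1],
    [0, 0, -0.0764, 0, 0.1133, -0.1067, -1],
    [0, 0, -0.1019, 0, 0.1533, -0.1067, -1],
    [0, 0, -0.1273, 0, 0.1933, -0.1067, -1],
    [0, 0, -0.1464, 0, 0.22, -0.1067, -1],
  ],
)

```text
t: 27.25
eef_pos: [620.9, -15.2, 90.7]
tool_rot: [3.14, -0.001, -2.337]
wrist_force: [0.3, -0.3, -0.7]
grip_width: 0.347
grip_force: 59.3
```

```bash
python3 -c "
from h import *
to(569.9,132.4,90,np.radians(255.15))"
```

```text
yaw0 -2.337 rv [ 0.001 -0.    -0.507] t [-0.071   0.1391  0.0008] dist 156.0
```

To row units: 0.139 m is 0.1853, -0.071 m is -0.0947, -0.507 rad is -0.1614.

Emit:
send_rows(
  increments=[
    [0, 0, -0.0255, -0.0147, 0.028, 0, -1],
    [0, 0, -0.0509, -0.0307, 0.06, 0, -1],
    [0, 0, -0.0796, -0.048, 0.0933, 0, -1],
    [0, 0, -0.1082, -0.0653, 0.1267, 0, -1],
    [0, 0, -0.1337, -0.08, 0.156, 0, -1],
    [0, 0, -0.1528, -0.0907, 0.176, 0, -1],
    [0, 0, -0.1614, -0.0947, 0.1853, 0, -1],
    [0, 0, -0.1614, -0.0947, 0.1853, 0, -1],
    [0, 0, -0.1614, -0.0947, 0.1853, 0, -1],
    [0, 0, -0.1614, -0.0947, 0.1853, 0, -1],
  ],
)

```text
t: 28.25
eef_pos: [571.9, 129.8, 90.7]
tool_rot: [3.142, -0.0, -1.836]
wrist_force: [-0.3, 0.8, -0.5]
grip_width: 0.343
grip_force: 59.3
```

Run:
```python
from h import *
f=wrist('w14'); z=manip.get_obs()['eef_pos'][2]-11.3+30
hsv=cv2.cvtColor(f['frame'],cv2.COLOR_BGR2HSV)
m=cv2.inRange(hsv,(0,0,110),(180,90,255)); m[:, :200]=0; m[:,440:]=0
n,l,s,c=cv2.connectedComponentsWithStats(m)
o=manip.get_obs(); R=Ro.from_euler('xyz',o['tool_rot'])
for i in range(1,n):
    if s[i,4]>800:
        x,y,w,h,a=s[i]; print(s[i],c[i].round(1),[R.inv().apply(ray(f,*p,z)-o['eef_pos']).round(1)[:2] for p in [(x,y+h/2),(x+w,y+h/2),(x+w/2,y),(x+w/2,y+h)]])
to(569.9,132.4,18.3,np.radians(255.15)); cv2.imwrite('pics/w14.png',f['frame'])
```

```text
28.25 [571.9 129.8  90.7] [ 3.142 -0.    -1.836] 0.34338335283713406 0.002175669331610091
[  200     0   240   356 42594] [306.   99.5] [array([ 53.8, -37.9]), array([53.8, 36. ]), array([102.5,  -1. ]), array([-7.6, -1. ])]
[  227   165   196   253 22549] [307.5 259.5] [array([ 16.4, -31.9]), array([16.4, 33.3]), array([57.8,  0.6]), array([-33. ,   0.9])]
[ 419  278   21   63 1088] [430.1 312.2] [array([ 9.9, 32.4]), array([ 9.9, 39.4]), array([21.2, 35.1]), array([-1.8, 36.7])]
yaw0 -1.836 rv [ 0.    -0.    -0.006] t [-0.0019  0.0026  0.0725] dist 73.0
```

View pics/w14.png

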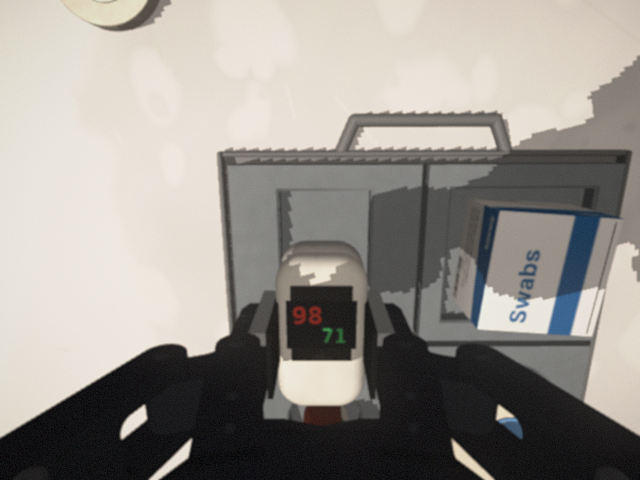

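The oximeter (278–366, 245–405) is held straight and lined up with the oblong well, whose near edge is at row 188. I compute the fine offset.

Run:
```python
from h import *
f=load('w14'); o=manip.get_obs(); R=Ro.from_euler('xyz',o['tool_rot']); z=109.4
for p,zz in [((321,255),z-4),((321,405),z-2),((277,188),17),((371,188),17)]: print(R.inv().apply(ray(f,*p,zz)-o['eef_pos']).round(1))
```

```text
[ 27.8  -0.6 -14.6]
[-29.1  -0.6 -16.6]
[ 39.  -24.5  73.8]
[39.  26.4 73.8]
```

To row units: 0.072 m is 0.096, 0.002 m is 0.0027.

Emit:
send_rows(
  increments=[
    [0, 0, 0, 0, 0.0027, 0.02, -1],
    [0, 0, 0, 0, 0.0027, 0.0467, -1],
    [0, 0, 0, 0, 0.0027, 0.0693, -1],
    [0, 0, 0, 0, 0.0027, 0.0827, -1],
    [0, 0, 0, 0, 0.0027, 0.0907, -1],
    [0, 0, 0, 0, 0.0027, 0.0947, -1],
    [0, 0, 0, 0, 0.0027, 0.096, -1],
    [0, 0, 0, 0, 0.0027, 0.096, -1],
    [0, 0, 0, 0, 0.0027, 0.096, -1],
    [0, 0, 0, 0, 0.0027, 0.096, -1],
  ],
)

```text
t: 29.3
eef_pos: [570.1, 131.3, 19.4]
tool_rot: [-3.141, 0.0, -1.834]
wrist_force: [0.2, 0.6, -0.6]
grip_width: 0.341
grip_force: 59.3
```

Emit:
send_rows(
  increments=[
    [0, 0, 0, 0, 0, 0.0013, -1],
    [0, 0, 0, 0, 0, 0.0027, -1],
    [0, 0, 0, 0, 0, 0.0027, -1],
  ],
)

```text
t: 29.6
eef_pos: [570.1, 131.4, 18.3]
tool_rot: [-3.141, 0.0, -1.834]
wrist_force: [-3.5, -0.7, 7.4]
grip_width: 0.346
grip_force: 60.2
```

Contact at the floor height. I release, lift clear and check all four numerically.

To row units: -0.17 m is -0.2267, -0.13 m is -0.1733.

Emit:
send_rows(
  increments=[
    [0, 0, 0, 0, 0, 0, 1],
    [0, 0, 0, 0, 0, 0, 1],
    [0, 0, 0, 0, 0, 0, 1],
    [0, 0, 0, 0, 0, 0, 1],
    [0, 0, 0, 0, 0, 0, 1],
    [0, 0, 0, 0, 0, 0, 1],
    [0, 0, 0, 0, 0, -0.04, 1],
    [0, 0, 0, 0, 0, -0.1067, 1],
    [0, 0, 0, 0, 0, -0.1733, 1],
    [0, 0, 0, 0, 0, -0.2267, 1],
  ],
)

```text
t: 30.6
eef_pos: [570.1, 131.3, 190.2]
tool_rot: [-3.139, 0.001, -1.834]
wrist_force: [-0.1, 0.3, -0.0]
grip_width: 1.0
grip_force: 0.0
```

To row units: -0.04 m is -0.0533, -0.02 m is -0.0267.

Emit:
send_rows(
  increments=[
    [0, 0, 0, 0.0133, 0, -0.0267, 1],
    [0, 0, 0, 0.0267, 0, -0.0533, 1],
    [0, 0, 0, 0.0267, 0, -0.0533, 1],
    [0, 0, 0, 0.0267, 0, -0.0533, 1],
    [0, 0, 0, 0.0267, 0, -0.0533, 1],
  ],
)

```text
t: 31.1
eef_pos: [564.1, 112.3, 224.9]
tool_rot: [3.139, -0.001, -1.834]
wrist_force: [0.4, -0.9, 0.7]
grip_width: 1.001
grip_force: 0.0
```

Run:
```python
from h import *
def comps(f,lo,hi,amin,z,n0):
    hsv=cv2.cvtColor(f['frame'],cv2.COLOR_BGR2HSV); m=cv2.morphologyEx(cv2.inRange(hsv,lo,hi),3,np.ones((5,5))); n,l,s,c=cv2.connectedComponentsWithStats(m)
    for i in range(1,n):
        x,y,w,h,a=s[i]
        if a>amin and a<15000: print(n0,s[i],'bbox centre->',ray(f,x+w/2,y+h/2,z)[:2].round(1))
f=wrist('w15')
comps(f,(60,80,20),(90,255,255),200,56,'green')
comps(f,(0,0,120),(180,90,255),1500,35,'white')
comps(f,(0,0,0),(180,255,45),400,37,'black')
```

```text
31.1 [564.1 112.3 224.9] [ 3.139e+00 -1.000e-03 -1.834e+00] 1.0005492561665539 0.005111897718745376
green [308 353  26  24 499] bbox centre-> [597.7 236.4]
white [ 411  204   55   75 3277] bbox centre-> [472.1 159.5]
white [ 399  319   52   64 1920] bbox centre-> [503.8 260.2]
black [307 222  26  28 552] bbox centre-> [569.3 127.7]
```

```bash
python3 -c "
from h import *
print(manip.close_job())"
```

```text
the job is handed in; nothing more can be done
None
```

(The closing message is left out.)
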